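Feel along a re-glued frame mitre

TASK

The mitred corner of the gilt picture frame has been re-glued and must be checked by feel: set the fingertips on the red dot on the flat top edge of the side rail, run them along that edge, round the near corner beside it and on along the near rail to the blue dot, touching lightly all the way without lifting off or skipping, then lift clear. Press only gently, never touch the painting, lift or grasp nothing, and leave the tools and pots around the frame where they are.

Things in the scene. Friction and masses are not known exactly. Their poses are not given: they have to be found in the camera images.
- frame: Gilt rectangular picture frame, face up, 260 (its x) by 340 (its y) by 45 mm high. Origin: centre of its underside; x away from the robot, y left, z up; turned up to 12 degrees. A smooth flat top edge (crest) 20 mm wide, its top 45 mm above the origin, runs along all four rails; nothing of the frame is higher. Crest centre lines: near rail x = -110, left rail y = +150, right rail y = -150 mm.
- pads: Four grey foam blocks 35 mm high under the frame's corners; origin on the bench under the frame's centre, same axes. On them the frame (2.5 kg) gives when pressed: all of it sinks level by about 1 mm per 1.2 N, up to 12 mm, and springs back. It does not shift sideways.
- corner_left (a point): Middle of the crest, on its top, at the frame's near left corner (frame x -110, y +150 mm), where a thin cream mitre line crosses it. The frame's side extends 20 mm outside the crest's centre line; inside, a carved hollow falls over 38 mm to the painting.
- corner_right (a point): The same point at the near right corner (frame x -110, y -150 mm).
- painting: The painting in the frame, flowers on blue, 156 by 236 mm (144 by 224 mm of it in sight); origin at its centre, its face 30 mm below the crest. Not to be touched.
- red_dot_top (a point): Start mark: centre of the top of a red round paper dot, 19 mm across and under 1 mm thick, on the centre line of the crest of the LEFT or the RIGHT rail (it varies), 100 to 165 mm along from that rail's near corner. Dots do not resist the fingers. The fingertips are on it when the TCP is within 15 mm of it horizontally while they touch the crest.
- blue_dot_top (a point): Finish mark: the same kind of dot, blue, on the centre line of the crest of the near rail, within 40 mm of its middle.
- green_dot_top (a point): The same kind of dot, green, on the other side rail than the red one; it marks another spot and plays no part in this job.
- amber_jar: Closed amber jar, 48 mm across, 55 mm high, loose on the bench to the left of the frame; origin at the centre of its underside. Leave alone.
- squeeze_bottle: Translucent white squeeze bottle with a nozzle, 58 mm across, 179 mm high, loose, to the right of the frame; origin at the centre of its underside. Leave alone.
- brush: Paint brush 190 mm long, lying loose between the robot and the frame, origin at its underside about mid-length, long axis its x. Leave alone.
- tub: White open tub, 110 mm across, 85 mm high, loose, beyond the frame to the left; origin at the centre of its underside. Leave alone.
- palette_knife: Palette knife 200 mm long, lying loose beyond the frame, origin at its underside, long axis its x. Leave alone.
- hammer: Small hammer 200 mm long, lying loose to the right of the frame, origin at its underside, long axis its x. Leave alone.
- gesso_tin: Tin 66 mm across, 70 mm high, loose, beyond the frame to the right; origin at the centre of its underside. Leave alone.

How it is judged:
By the outcome, as a careful person would: the job done as asked, in the order asked, and still so for the second after the job is handed in, with the robot touching nothing.
It also fails if it takes over 43 s, if anything falls off the work surface, if the arm or the gripper's body presses on something with over 40 N, if the wrist force passes 120 N, or if a joint passes its speed limit or range.

ROBOT

A 6-joint arm with a two-finger parallel gripper is mounted at the origin on the work surface. World frame = base frame: x ahead of the robot, y to its left, z up, the work surface at z = 0. Lengths are in m, angles in rad, forces in N, time in s.
With the tool pointing down it reaches from about 0.35 to 0.85 m from the base axis. Payload 8.1 kg.
Tool frame: the origin (TCP) lies between the finger pads, 19 mm behind the fingertips; this is the grasp point; z points along the fingers, y is the line along which they close (so a half turn about z gives the same grasp; the last joint's range is limited). The gripper opens to 93 mm and grips with 3 to 60 N. Pads are 15 mm wide; open, the fingers measure 128 mm over their backs; the gripper's body (75 mm by 188 mm) begins 65 mm behind the grasp point.
Start: joints at [-1.229, 0.13, 1.488, -0, 1.523, -0.085], TCP at [0.248, -0.546, 0.237] pointing down, gripper open.
Joint ranges: [-2.96, 2.96], [-0.89, 2.26], [0.02, 2.5], [-1.34, 4.48], [0, 2.73], [-2.66, 2.66]. Speed limits (rad/s): [2.39, 2.39, 2.79, 3.14, 3.14, 3.14].

INTERFACE

Orientations are given as a rotation vector (axis times angle).
In Python, from plant import read_state, read_camera, camera_model, close_job gives the robot as it stands. The module is installed in compiled form; this text tells all that it offers.
- The arm moves only by the tool carry_out, never from a script. Its argument "moves" is a list of rows, each an object of numbers: "jaw": the finger opening in m, from 0 to 0.093; "dx", "dy", "dz": the shift along the tool's x, y, z in m; "yaw": the turn about the tool's z in rad. In form: [{"jaw": .., "dx": .., "dy": .., "dz": .., "yaw": ..}, ...]. A call has 1 to 8 rows; each row shifts and turns the commanded pose from where the row before left it, along the tool's axes as they then stand; what a row does not reach is not made up. A row lasts 1/8 s, in which the tool goes at most 62.5 mm and 10.7 degrees, less where a joint would pass 70% of its speed; a pose out of reach is approached as far as the arm can. A call is refused whole if a number of a shift passes 0.0625 or a number of a turn 0.188, either way. A call with a gripper value outside its range is refused whole. The fingers move at their own pace and stop on an object; "grip_force" is the grip in N (left out, the last holds). Time passes only in rows, so rows that do not move let the fingers close. It gives the time, the measured TCP pose, the force, the opening and the grip force at its end, in the units of the state.
- read_state(): the state, without advancing time (a new reading comes with each control period).
- read_camera(name): name is "scene" or "top"; returns the picture (400x640x3 uint8, red, green, blue); there is no depth.
- camera_model(name): a dict with "camera_matrix" (3x3 intrinsics, pixels), "view" (4x4, takes a point from world to camera coordinates). Camera axes: x right, y up, looking along -z (the intrinsics and any distortion apply to the point x, -y, -z); pixel columns grow to the right and rows downward; lengths in m; the calibration is good to about 2 mm. A picture is of the moment at which its call begins. camera_model takes no time and is no camera call.
- close_job(): hands the job in; it is judged then, once.
The state is a dict: "t": time; "q": joint angles; "dq": joint speeds; "joint_torque": joint torques, N m; "tool_pos": TCP position; "orientation": TCP orientation; "force": force on the tool from outside, world axes, zero at the start; "wrist_torque": the same for the moment, N m; "opening": finger opening in m; "gripper_force": force on a finger pad.
Only numpy, scipy, OpenCV 4.12 (cv2) and the standard library are available. Lean on these libraries where they do the work, as an engineer would, in place of code of your own. Each camera call takes 0.05 s, during which the arm holds its last target. There are 200 camera calls.

## Working session

There is one attempt and no reset: what is moved stays moved. The work goes in short steps, Python scripts to look and compute and a tool call to move; the robot and the scene stay as the last step left them, time stands still between calls to the robot, and variables do not carry over. Pictures are saved under pics/ and viewed, at most 10 in all, crops included, and the job is handed in when it is done.

Besides the shell and the picture viewer there is one more tool, called after "Request:" as a command line: name --argument value ..., lists and objects as JSON in quotes. carry_out: Moves the arm, as the interface text tells. Its arguments: {"type":"object","properties":{"moves":{"type":"array","items":{"type":"object","properties":{"jaw":{"type":"number"},"dx":{"type":"number"},"dy":{"type":"number"},"dz":{"type":"number"},"yaw":{"type":"number"}}}},"grip_force":{"type":"number"}},"required":["moves"]}

```bash
mkdir -p pics
python3 - <<'E'
from plant import *
import cv2
for n in("scene","top"):
    cv2.imwrite(f"pics/{n}0.png",read_camera(n)[:,:,::-1]); m=camera_model(n); print(n,m)
print(read_state())
E
```

```text
scene {'camera_matrix': array([[375.48600775,   0.        , 312.28687336],
       [  0.        , 375.48600775, 198.24538603],
       [  0.        ,   0.        ,   1.        ]]), 'view': array([[-0.00316702,  0.99998763,  0.00383639, -0.0229657 ],
       [-0.84363275, -0.00473162,  0.53689979,  0.44844742],
       [ 0.5369113 , -0.00153613,  0.8436373 , -1.36281974],
       [ 0.        ,  0.        ,  0.        ,  1.        ]])}
top {'camera_matrix': array([[413.16371693,   0.        , 321.1385467 ],
       [  0.        , 413.16371693, 197.23082537],
       [  0.        ,   0.        ,   1.        ]]), 'view': array([[-0.07459551, -0.99719689, -0.0058201 ,  0.05698098],
       [ 0.97579171, -0.07419504,  0.20573196, -0.58416542],
       [-0.20558709,  0.00966748,  0.97859107, -0.85385419],
       [ 0.        ,  0.        ,  0.        ,  1.        ]])}
{'t': 0.1, 'q': array([-1.22938501e+00,  1.31073526e-01,  1.48916502e+00, -4.71923783e-06,
        1.52302220e+00, -8.54052853e-02]), 'dq': array([ 0.00141344, -0.00165559, -0.00344818, -0.00045751,  0.00047643,
        0.00051737]), 'joint_torque': array([ 2.04055446e-03, -5.61341035e+01, -4.93095124e+01,  7.71248178e-02,
        2.91421416e-02, -5.42419127e-05]), 'tool_pos': array([ 0.248237  , -0.54570423,  0.23650252]), 'orientation': array([-3.06870840e+00, -6.65014607e-01,  3.41644517e-04]), 'force': array([-0.58387524, -0.12188094, -0.17127857]), 'wrist_torque': array([-0.03920025, -0.00562219,  0.03304029]), 'gripper_force': 0.0, 'opening': 0.09304115260327267}
```

View pics/top0.png

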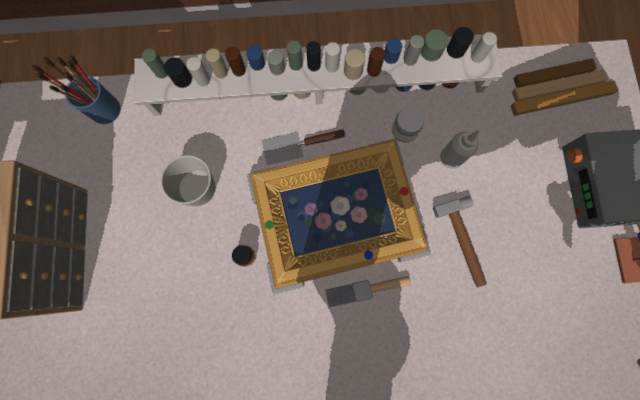

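View pics/scene0.png

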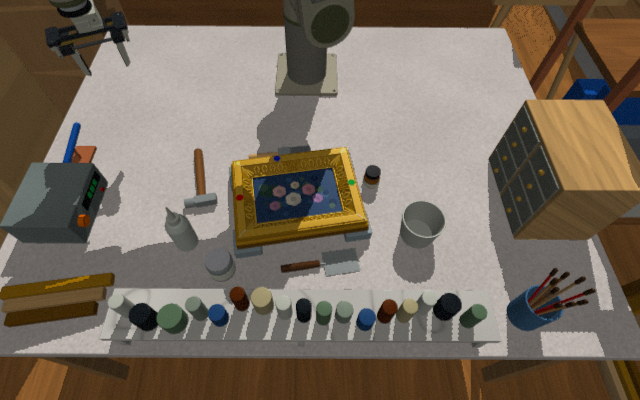

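The red dot is on the right rail, at top (404,191). Blue is at (369,255), green at (270,225), and the near right corner is about (421,248). I'll enlarge the frame to get accurate mitre corners.

Run:
```python
import cv2,numpy as np
for n,(x,y,w,h) in dict(top=(240,130,200,150),scene=(215,130,180,135)).items():
    im=cv2.imread(f"pics/{n}0.png")
    cv2.imwrite(f"pics/{n}c.png",cv2.resize(im[y:y+h,x:x+w],(800,600),interpolation=cv2.INTER_CUBIC))
    f=im.astype(int); b,g,r=f[...,0],f[...,1],f[...,2]
    for c,m in dict(red=(r>110)&(g<50)&(b<60),blue=(b>90)&(r<50)&(g<70),green=(g>90)&(r<80)&(b<90)).items():
        m=m.astype(np.uint8); k,_,st,ce=cv2.connectedComponentsWithStats(m)
        print(n,c,[(st[i,4],ce[i].round(2)) for i in range(1,k) if st[i,4]>8 and x<ce[i][0]<x+w and y<ce[i][1]<y+h])
```

```text
top red []
top blue [(np.int32(49), array([368.06, 254.69]))]
top green [(np.int32(52), array([269.02, 224.1 ]))]
scene red []
scene blue [(np.int32(21), array([276.43, 158.1 ])), (np.int32(11), array([257.09, 182.09])), (np.int32(13), array([332.54, 200.  ]))]
scene green [(np.int32(25), array([350.92, 181.72]))]
```

View pics/topc.png

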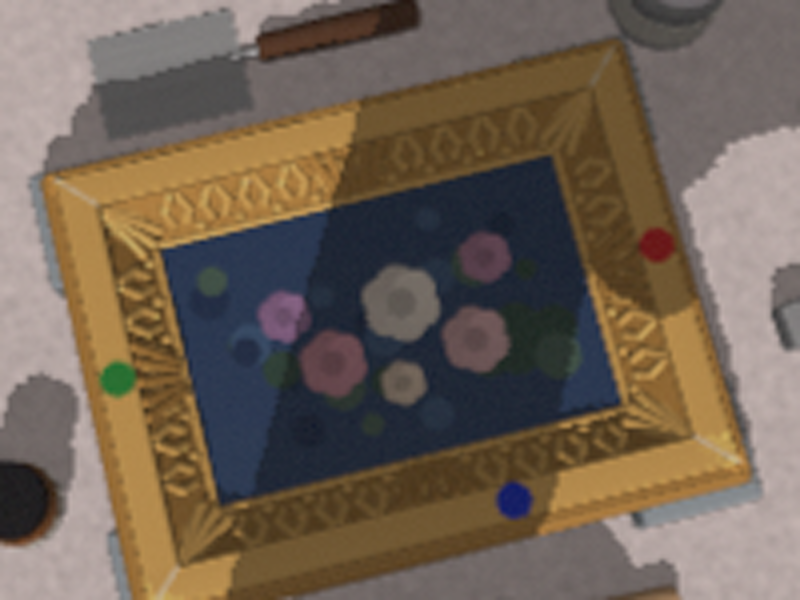

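View pics/scenec.png

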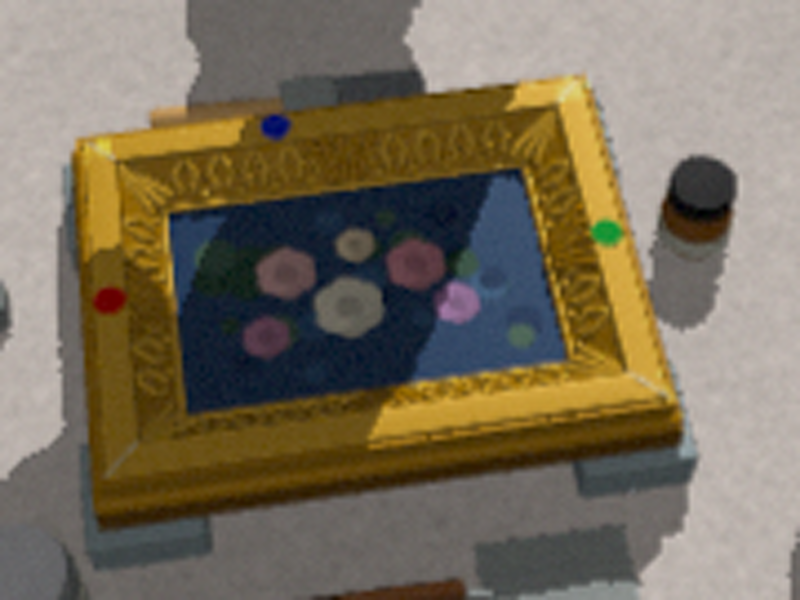

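The crops show the mitre lines, the painting's corners and the dots clearly: red at crop (656,245), blue (514,500), near right mitre about (715,450). I'll fit the frame pose to these from both cameras.

```bash
cat > fit.py <<'E'
import numpy as np
from scipy.optimize import least_squares
from plant import *
K={n:camera_model(n) for n in("top","scene")}
def proj(n,P):
    c=(K[n]["view"]@np.c_[P,np.ones(len(P))].T)[:3]; u=K[n]["camera_matrix"]@(c*[[1],[-1],[-1]]); return (u[:2]/u[2]).T
px=lambda a,o,s:np.array(o)+(np.array(a)+.5)/s-.5
# FL,FR,NR,NL crest mitre centres; painting FL,FR,NR,NL; red, blue, green
obs={"top":px([(75,192),(603,69),(715,450),(168,582),(162,247),(552,155),(626,403),(222,503),(656,245),(514,500),(118,380)],(240,130),4),
"scene":px([(654,389),(122,457),(98,151),(569,93),(567,358),(187,413),(170,213),(521,170),(109,300),(275,127),(607,233)],(215,130),800/180)}
def pts(p):
    x,y,a,r,b,g=p
    L=[(.11,.15,.08),(.11,-.15,.08),(-.11,-.15,.08),(-.11,.15,.08)]+[(i*.072,j*.112,.05) for i,j in((1,1),(1,-1),(-1,-1),(-1,1))]+[(r,-.15,.08),(-.11,b,.08),(g,.15,.08)]
    L=np.array(L);c,s=np.cos(a),np.sin(a)
    return L@np.array([[c,s,0],[-s,c,0],[0,0,1]])+[x,y,0]
def run(ns):
    f=lambda p:np.concatenate([(proj(n,pts(p))-obs[n]).ravel() for n in ns])
    s=least_squares(f,[.55,0,0,0,0,0],loss="soft_l1"); P=pts(s.x)
    print(ns,s.x.round(4),"rms",np.sqrt((f(s.x)**2).mean()).round(2)); print("red",P[8].round(4),"NR",P[2].round(4),"blue",P[9].round(4)); return s.x
for ns in(["top"],["scene"],["top","scene"]): p=run(ns)
print((proj("top",pts(p))-obs["top"]).round(1).tolist(),(proj("scene",pts(p))-obs["scene"]).round(1).tolist())
E
python3 fit.py; python3 -c "
from scipy.spatial.transform import Rotation as R
print(R.from_rotvec([-3.0687,-.6650,0.0003]).as_matrix().round(4))"
```

```text
['top'] [ 0.5547 -0.02    0.166   0.004  -0.0386  0.0017] rms 0.7
red [ 0.5834 -0.1673  0.08  ] NR [ 0.471  -0.1861  0.08  ] blue [ 0.4526 -0.0762  0.08  ]
['scene'] [ 0.5509 -0.0192  0.164   0.0045 -0.0399  0.0036] rms 0.61
red [ 0.5798 -0.1665  0.08  ] NR [ 0.4669 -0.1852  0.08  ] blue [ 0.4489 -0.0765  0.08  ]
['top', 'scene'] [ 0.5536 -0.0196  0.1651  0.0041 -0.0392  0.0022] rms 0.82
red [ 0.5823 -0.1669  0.08  ] NR [ 0.4698 -0.1856  0.08  ] blue [ 0.4515 -0.0763  0.08  ]
[[0.2, -0.2], [0.2, -0.7], [0.4, 0.3], [-1.2, 1.6], [0.5, 1.4], [-0.7, 1.4], [-1.9, 0.7], [-0.1, 0.1], [0.2, 0.4], [0.0, 0.3], [-0.1, 0.2]] [[-1.5, -0.4], [-0.4, 1.2], [0.1, 0.1], [-0.1, -0.1], [-0.5, 1.9], [0.5, 1.4], [0.1, 1.7], [-0.3, 1.2], [0.0, 0.8], [-0.0, 0.5], [-0.1, 0.3]]
[[ 9.103e-01  4.140e-01 -5.000e-04]
 [ 4.140e-01 -9.103e-01  1.600e-03]
 [ 2.000e-04 -1.700e-03 -1.000e+00]]
```

Request:
carry_out --moves '[{"jaw":0,"yaw":-0.1636},{"jaw":0,"yaw":-0.1636},{"jaw":0,"yaw":-0.1636},{"jaw":0,"yaw":-0.1636},{"jaw":0,"yaw":-0.1636},{"jaw":0,"yaw":-0.1636},{"jaw":0,"yaw":-0.1636},{"jaw":0,"yaw":-0.1636}]' --grip_force 3

```text
invalid input at $.moves[0]: expected keys jaw, dx, dy, dz, yaw
```

```bash
cat > d.py <<'E'
import sys,numpy as np
from plant import *
from scipy.spatial.transform import Rotation as R
s=read_state(); M=R.from_rotvec(s["orientation"]).as_matrix()
print("t",s["t"],"pos",s["tool_pos"].round(4),"F",s["force"].round(2),"open",s["opening"],"\n",M.round(4))
for n,p in dict(red=(.5823,-.1669,.099),NR=(.4698,-.1856,.099),blue=(.4515,-.0763,.099)).items(): print(n,"tool shift",(M.T@(np.array(p)-s["tool_pos"])).round(4))
E
python3 d.py
```

```text
t 0.1 pos [ 0.2482 -0.5457  0.2365] F [-0.58 -0.12 -0.17] open 0.09304115260327267 
 [[ 9.103e-01  4.140e-01 -6.000e-04]
 [ 4.140e-01 -9.103e-01  1.600e-03]
 [ 1.000e-04 -1.700e-03 -1.000e+00]]
red tool shift [ 0.4609 -0.2063  0.1379]
NR tool shift [ 0.3507 -0.2358  0.1379]
blue tool shift [ 0.3793 -0.3429  0.1381]
```

Request:
carry_out --moves '[{"jaw":0,"dx":0,"dy":0,"dz":0,"yaw":-0.1636},{"jaw":0,"dx":0,"dy":0,"dz":0,"yaw":-0.1636},{"jaw":0,"dx":0,"dy":0,"dz":0,"yaw":-0.1636},{"jaw":0,"dx":0,"dy":0,"dz":0,"yaw":-0.1636},{"jaw":0,"dx":0,"dy":0,"dz":0,"yaw":-0.1636},{"jaw":0,"dx":0,"dy":0,"dz":0,"yaw":-0.1636},{"jaw":0,"dx":0,"dy":0,"dz":0,"yaw":-0.1636},{"jaw":0,"dx":0,"dy":0,"dz":0,"yaw":-0.1636}]' --grip_force 3

```text
t: 1.1
tool_pos: [0.2483, -0.5459, 0.2368]
orientation: [-2.024, -2.402, -0.001]
force: [0.0, -0.7, 0.0]
opening: 0.0171
gripper_force: 0.0
```

```bash
python3 d.py
```

```text
t 1.1 pos [ 0.2483 -0.5459  0.2368] F [ 0.05 -0.74  0.02] open 0.017122191641719516 
 [[-1.694e-01  9.855e-01 -4.000e-04]
 [ 9.855e-01  1.694e-01  1.000e-03]
 [ 1.100e-03 -2.000e-04 -1.000e+00]]
red tool shift [0.3168 0.3934 0.1381]
NR tool shift [0.3174 0.2794 0.1381]
blue tool shift [0.4282 0.2799 0.1382]
```

Request:
carry_out --moves '[{"jaw":0,"dx":0.034,"dy":0.042,"dz":0,"yaw":0},{"jaw":0,"dx":0.034,"dy":0.042,"dz":0,"yaw":0},{"jaw":0,"dx":0.034,"dy":0.042,"dz":0,"yaw":0},{"jaw":0,"dx":0.034,"dy":0.042,"dz":0,"yaw":0},{"jaw":0,"dx":0.034,"dy":0.042,"dz":0,"yaw":0},{"jaw":0,"dx":0.034,"dy":0.042,"dz":0,"yaw":0},{"jaw":0,"dx":0.034,"dy":0.042,"dz":0,"yaw":0},{"jaw":0,"dx":0.034,"dy":0.042,"dz":0,"yaw":0}]'

```text
t: 2.1
tool_pos: [0.536, -0.2211, 0.2371]
orientation: [-2.031, -2.396, 0.0]
force: [0.6, -1.4, 0.2]
opening: 0.0009
gripper_force: 0.0
```

```bash
python3 d.py
```

```text
t 2.1 pos [ 0.536  -0.2211  0.2371] F [ 0.64 -1.43  0.17] open 0.00091385232052666 
 [[-1.640e-01  9.865e-01 -5.000e-04]
 [ 9.865e-01  1.640e-01  2.000e-04]
 [ 2.000e-04 -4.000e-04 -1.000e+00]]
red tool shift [0.0459 0.0546 0.138 ]
NR tool shift [ 0.0459 -0.0594  0.1381]
blue tool shift [ 0.1567 -0.0595  0.1381]
```

Request:
carry_out --moves '[{"jaw":0,"dx":0.023,"dy":0.027,"dz":0,"yaw":0},{"jaw":0,"dx":0.023,"dy":0.0275,"dz":0,"yaw":0},{"jaw":0,"dx":0,"dy":0,"dz":0.03,"yaw":0},{"jaw":0,"dx":0,"dy":0,"dz":0.04,"yaw":0},{"jaw":0,"dx":0,"dy":0,"dz":0.03,"yaw":0},{"jaw":0,"dx":0,"dy":0,"dz":0.02,"yaw":0},{"jaw":0,"dx":0,"dy":0,"dz":0,"yaw":0},{"jaw":0,"dx":0,"dy":0,"dz":0,"yaw":0}]'

```text
t: 3.1
tool_pos: [0.5823, -0.1688, 0.1189]
orientation: [2.03, 2.395, 0.001]
force: [0.6, -0.2, -0.1]
opening: 0.0003
gripper_force: 0.0
```

```bash
python3 d.py;python3 - <<'E'
from plant import *
import cv2
a=read_camera("top")[130:280,300:500,::-1]; b=read_camera("scene")[90:240,160:360,::-1]
cv2.imwrite("pics/c1.png",cv2.hconcat([cv2.resize(i,None,fx=2,fy=2,interpolation=cv2.INTER_CUBIC) for i in(a,b)]))
E
```

```text
t 3.1 pos [ 0.5823 -0.1688  0.1189] F [ 0.55 -0.21 -0.13] open 0.00030408551843201157 
 [[-1.640e-01  9.865e-01  1.800e-03]
 [ 9.865e-01  1.640e-01 -7.000e-04]
 [-9.000e-04  1.600e-03 -1.000e+00]]
red tool shift [0.0019 0.0003 0.0199]
NR tool shift [ 0.0019 -0.1137  0.0197]
blue tool shift [ 0.1127 -0.1138  0.0196]
```

View pics/c1.png

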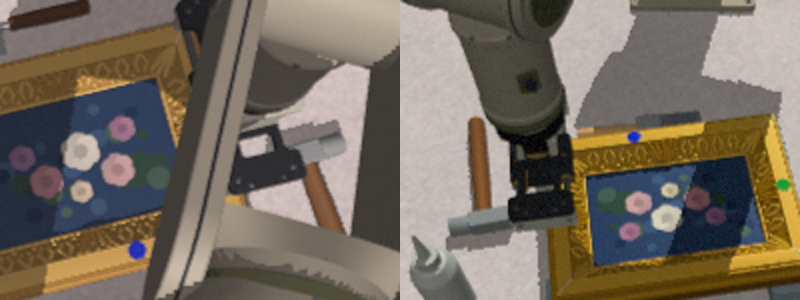

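The gripper is over the right rail, clear of the hammer and bottle. I'll descend gently.

Request:
carry_out --moves '[{"jaw":0,"dx":0.002,"dy":0,"dz":0.006,"yaw":0},{"jaw":0,"dx":0,"dy":0,"dz":0.006,"yaw":0},{"jaw":0,"dx":0,"dy":0,"dz":0.003,"yaw":0},{"jaw":0,"dx":0,"dy":0,"dz":0.002,"yaw":0},{"jaw":0,"dx":0,"dy":0,"dz":0.001,"yaw":0},{"jaw":0,"dx":0,"dy":0,"dz":0,"yaw":0},{"jaw":0,"dx":0,"dy":0,"dz":0,"yaw":0}]'

```text
t: 4.08
tool_pos: [0.5812, -0.1665, 0.0996]
orientation: [2.031, 2.397, 0.0]
force: [0.1, -0.3, 0.9]
opening: 0.0007
gripper_force: 0.0
```

Request:
carry_out --moves '[{"jaw":0,"dx":0,"dy":0,"dz":0.0015,"yaw":0},{"jaw":0,"dx":0,"dy":0,"dz":0,"yaw":0},{"jaw":0,"dx":0,"dy":0,"dz":0,"yaw":0}]'

```text
t: 4.45
tool_pos: [0.5813, -0.1665, 0.0981]
orientation: [2.031, 2.396, 0.0]
force: [0.5, -0.6, 2.0]
opening: 0.0008
gripper_force: 0.6
```

```bash
python3 d.py
```

```text
t 4.45 pos [ 0.5813 -0.1665  0.0981] F [ 0.5  -0.57  2.03] open 0.000801844731425933 
 [[-1.640e-01  9.865e-01  4.000e-04]
 [ 9.865e-01  1.640e-01 -2.000e-04]
 [-2.000e-04  3.000e-04 -1.000e+00]]
red tool shift [-0.0005  0.001  -0.0009]
NR tool shift [-0.0005 -0.1131 -0.0009]
blue tool shift [ 0.1103 -0.1132 -0.0009]
```

Request:
carry_out --moves '[{"jaw":0,"dx":0,"dy":0,"dz":0.001,"yaw":0},{"jaw":0,"dx":0,"dy":0,"dz":0,"yaw":0},{"jaw":0,"dx":0,"dy":-0.003,"dz":0,"yaw":0},{"jaw":0,"dx":0,"dy":-0.005,"dz":0,"yaw":0},{"jaw":0,"dx":0,"dy":-0.005,"dz":0,"yaw":0},{"jaw":0,"dx":0,"dy":-0.005,"dz":0,"yaw":0},{"jaw":0,"dx":0,"dy":-0.005,"dz":0,"yaw":0}]'

```text
t: 5.32
tool_pos: [0.5581, -0.1703, 0.097]
orientation: [2.031, 2.397, 0.0]
force: [2.0, -0.6, 2.3]
opening: 0.0006
gripper_force: 1.3
```

Request:
carry_out --moves '[{"jaw":0,"dx":0,"dy":-0.005,"dz":0,"yaw":0},{"jaw":0,"dx":0,"dy":-0.005,"dz":0,"yaw":0},{"jaw":0,"dx":0,"dy":-0.005,"dz":0,"yaw":0},{"jaw":0,"dx":0,"dy":-0.005,"dz":0,"yaw":0},{"jaw":0,"dx":0,"dy":-0.005,"dz":0,"yaw":0},{"jaw":0,"dx":0,"dy":-0.005,"dz":0,"yaw":0},{"jaw":0,"dx":0,"dy":-0.005,"dz":0,"yaw":0},{"jaw":0,"dx":0,"dy":-0.005,"dz":0,"yaw":0}]'

```text
t: 6.32
tool_pos: [0.5186, -0.1768, 0.0969]
orientation: [-2.031, -2.397, 0.0]
force: [1.1, 0.6, 3.3]
opening: 0.0006
gripper_force: 1.3
```

```bash
python3 d.py
```

```text
t 6.325 pos [ 0.5186 -0.1768  0.0969] F [1.05 0.62 3.26] open 0.0006193020100217661 
 [[-0.164   0.9865 -0.    ]
 [ 0.9865  0.164  -0.    ]
 [-0.     -0.     -1.    ]]
red tool shift [-0.0006  0.0644 -0.0021]
NR tool shift [-0.0006 -0.0496 -0.0021]
blue tool shift [ 0.1102 -0.0497 -0.0021]
```

Request:
carry_out --moves '[{"jaw":0,"dx":0,"dy":-0.005,"dz":0,"yaw":0},{"jaw":0,"dx":0,"dy":-0.005,"dz":0,"yaw":0},{"jaw":0,"dx":0,"dy":-0.005,"dz":0,"yaw":0},{"jaw":0,"dx":0,"dy":-0.005,"dz":0,"yaw":0},{"jaw":0,"dx":0,"dy":-0.005,"dz":0,"yaw":0},{"jaw":0,"dx":0,"dy":-0.005,"dz":0,"yaw":0},{"jaw":0,"dx":0,"dy":-0.005,"dz":0,"yaw":0},{"jaw":0,"dx":0,"dy":-0.005,"dz":0,"yaw":0}]'

```text
t: 7.32
tool_pos: [0.4792, -0.1834, 0.097]
orientation: [-2.031, -2.397, -0.0]
force: [2.6, 0.4, 2.3]
opening: 0.0005
gripper_force: 1.3
```

Request:
carry_out --moves '[{"jaw":0,"dx":0,"dy":-0.005,"dz":0,"yaw":0},{"jaw":0,"dx":0,"dy":-0.0045,"dz":0,"yaw":0},{"jaw":0,"dx":0,"dy":0,"dz":0,"yaw":0},{"jaw":0,"dx":0.004,"dy":0,"dz":0,"yaw":0},{"jaw":0,"dx":0.005,"dy":0,"dz":0,"yaw":0},{"jaw":0,"dx":0.005,"dy":0,"dz":0,"yaw":0}]'

```text
t: 8.07
tool_pos: [0.4679, -0.1708, 0.097]
orientation: [2.031, 2.397, -0.0]
force: [0.1, -2.2, 2.8]
opening: 0.0005
gripper_force: 1.3
```

```bash
python3 d.py
```

```text
t 8.075 pos [ 0.4679 -0.1708  0.097 ] F [ 0.07 -2.21  2.79] open 0.0004586637105301642 
 [[-1.642e-01  9.864e-01  0.000e+00]
 [ 9.864e-01  1.642e-01 -1.000e-04]
 [-1.000e-04  0.000e+00 -1.000e+00]]
red tool shift [-0.015   0.1135 -0.002 ]
NR tool shift [-0.015  -0.0005 -0.002 ]
blue tool shift [ 0.0959 -0.0006 -0.0021]
```

Request:
carry_out --moves '[{"jaw":0,"dx":0.005,"dy":0,"dz":0,"yaw":0},{"jaw":0,"dx":0.005,"dy":0,"dz":0,"yaw":0},{"jaw":0,"dx":0.005,"dy":0,"dz":0,"yaw":0},{"jaw":0,"dx":0.005,"dy":0,"dz":0,"yaw":0},{"jaw":0,"dx":0.005,"dy":0,"dz":0,"yaw":0},{"jaw":0,"dx":0.005,"dy":0,"dz":0,"yaw":0},{"jaw":0,"dx":0.005,"dy":0,"dz":0,"yaw":0},{"jaw":0,"dx":0.005,"dy":0,"dz":0,"yaw":0}]'

```text
t: 9.07
tool_pos: [0.4612, -0.1313, 0.0969]
orientation: [-2.031, -2.397, 0.0]
force: [0.6, -1.6, 2.9]
opening: 0.0002
gripper_force: 1.3
```

Request:
carry_out --moves '[{"jaw":0,"dx":0.005,"dy":0,"dz":0,"yaw":0},{"jaw":0,"dx":0.005,"dy":0,"dz":0,"yaw":0},{"jaw":0,"dx":0.005,"dy":0,"dz":0,"yaw":0},{"jaw":0,"dx":0.005,"dy":0,"dz":0,"yaw":0},{"jaw":0,"dx":0.005,"dy":0,"dz":0,"yaw":0},{"jaw":0,"dx":0.005,"dy":0,"dz":0,"yaw":0},{"jaw":0,"dx":0.005,"dy":0,"dz":0,"yaw":0},{"jaw":0,"dx":0.005,"dy":0,"dz":0,"yaw":0}]'

```text
t: 10.07
tool_pos: [0.4547, -0.0919, 0.0969]
orientation: [2.031, 2.397, 0.0]
force: [0.5, -1.7, 2.0]
opening: 0.0006
gripper_force: 1.3
```

```bash
python3 d.py
```

```text
t 10.075 pos [ 0.4547 -0.0919  0.0969] F [ 0.52 -1.73  2.04] open 0.0005510477333937244 
 [[-0.164   0.9865  0.    ]
 [ 0.9865  0.164  -0.    ]
 [-0.      0.     -1.    ]]
red tool shift [-0.095   0.1136 -0.0021]
NR tool shift [-0.095  -0.0004 -0.0021]
blue tool shift [ 0.0159 -0.0006 -0.0021]
```

Request:
carry_out --moves '[{"jaw":0,"dx":0.005,"dy":0,"dz":0,"yaw":0},{"jaw":0,"dx":0.005,"dy":0,"dz":0,"yaw":0},{"jaw":0,"dx":0.005,"dy":0,"dz":0,"yaw":0},{"jaw":0,"dx":0,"dy":0,"dz":0,"yaw":0},{"jaw":0,"dx":0,"dy":0,"dz":0,"yaw":0}]'

```text
t: 10.7
tool_pos: [0.4521, -0.0769, 0.0968]
orientation: [-2.03, -2.396, -0.001]
force: [-0.1, 2.3, 2.0]
opening: 0.0007
gripper_force: 1.4
```

Request:
carry_out --moves '[{"jaw":0,"dx":0,"dy":0,"dz":-0.005,"yaw":0},{"jaw":0,"dx":0,"dy":0,"dz":-0.015,"yaw":0},{"jaw":0,"dx":0,"dy":0,"dz":-0.03,"yaw":0},{"jaw":0,"dx":0,"dy":0,"dz":-0.04,"yaw":0},{"jaw":0,"dx":0,"dy":0,"dz":-0.03,"yaw":0},{"jaw":0,"dx":0,"dy":0,"dz":-0.01,"yaw":0},{"jaw":0,"dx":0,"dy":0,"dz":0,"yaw":0},{"jaw":0,"dx":0,"dy":0,"dz":0,"yaw":0}]'

```text
t: 11.7
tool_pos: [0.4515, -0.0772, 0.2254]
orientation: [-2.03, -2.395, 0.002]
force: [0.2, 0.2, -0.1]
opening: 0.0007
gripper_force: 0.0
```

```bash
python3 d.py;python3 - <<'E'
from plant import *
import cv2
cv2.imwrite("pics/c2.png",read_camera("scene")[:,:,::-1])
E
```

```text
t 11.7 pos [ 0.4515 -0.0772  0.2254] F [ 0.15  0.25 -0.13] open 0.0006844666108156449 
 [[-1.640e-01  9.865e-01 -2.300e-03]
 [ 9.865e-01  1.640e-01  6.000e-04]
 [ 1.000e-03 -2.100e-03 -1.000e+00]]
red tool shift [-0.1101  0.1146  0.126 ]
NR tool shift [-0.1101  0.0006  0.1263]
blue tool shift [0.0008 0.0004 0.1264]
```

View pics/c2.png

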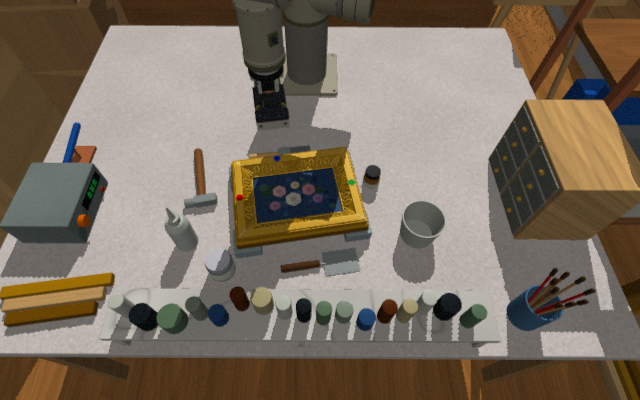

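The gripper is clear of the frame at (270,120), and everything else is where it was. I'll hand in now.

```bash
python3 -c "
from plant import *
print(close_job())"
```

```text
the job is handed in; nothing more can be done
None
```

The fingertips ran from the red dot along the right rail, round the near right corner to the blue dot, with a contact reading of about 2–3 N at every check, then lifted clear; the job was handed in at about 12 s, no verdict was returned, and the last picture shows everything else where it was.

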